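# Pack the last pastry and shut the gift box

### The job

Take the one pastry left in the small blue tray and set it down flat, without dropping it, in the middle of the empty place of the red gift box (the green-edged paper round), gripping it lightly. The box's lid leans over that place and its stay stops it from opening further, so reach in at a slant from the robot's side and do not force the lid back. Then close the lid fully home by pressing it down until you feel the stop, and leave the packed pastries, the jar and the brush where they are.

Things in the scene. Friction and masses are not known exactly. Their poses are not given: they have to be found in the camera images.
- box: Red rigid gift box fixed to the table, open-topped, outside 108 (x) by 298 (y) by 46 mm high, walls 4 mm, floor 4 mm. Origin: centre of its underside; x points from its front wall (towards the robot) to its hinge wall, y along its length, z up. Three places for pastries, no dividers, at x = 0, y = -95, 0 and +95 mm; two are filled. Position and yaw vary.
- lid (a joint): Lid angle, rad: 0 = shut, level on the rim; grows as it opens. Starts at 1.02 to 1.12; a stay stops it at 1.18, so it always leans over the box. Stiff friction hinge (0.15 N m, some 2 N at the free edge), no latch: it stays where it is left and must be pushed by its outer face all the way down.
- lid_hinge (a point): Midpoint of the lid's hinge line, which runs along box y at the top of the far wall: box x = +54, y = 0, z = +46 mm. Its frame turns with the lid: x lies in the panel's underside and points away from the free edge, z is the panel's outward normal.
- lid_edge (a point): Middle of the lid's free edge, on its outer face: 112 mm from the hinge along -x of the lid and 6 mm out; axes as lid_hinge. The lid is a flat panel (red frame 14 mm wide round a stiff clear window) 112 mm deep, 302 mm long (box y), 6 mm thick; at the free edge a lip 3 mm thick hangs 8 mm below its underside.
- pastry: The pastry to pack: a firm round golden pastry, 56 mm diameter, 30 mm high, brown top with a red dot, about 70 g, loose and flat in the blue tray. Origin: centre of its underside, z up. It crumbles if a finger presses on it with more than about 40 N; 8 to 15 N holds it well.
- liner: Flat paper round, cream with a green edge, 72 mm diameter, 2 mm thick, seen only (no resistance), on the box floor: it marks the empty place, and which of the three places it is varies. Origin: its centre at the top of the box floor (4 mm above the table); x, y, z axes as the box's.
- tray: Small shallow blue tray fixed to the table, 160 by 160 mm outside, 22 mm high, walls 4 mm, floor 4 mm thick. Origin: centre of its underside. It may stand left or right of the box.
- packed_a: A pastry like the one to pack, already in the box; leave it. Origin: centre of its underside.
- packed_b: Another pastry already in the box; leave it. Origin: centre of its underside.
- jar: Amber jar with red cap, 64 mm diameter, 85 mm high, standing beyond the box; leave it. Origin: centre of its underside.
- brush: Pastry brush 200 mm long lying beyond the box; leave it. Origin: on the table under its middle.

How it is judged:
By the outcome, as a careful person would: the job done as asked, in the order asked, and still so for the second after the job is handed in, with the robot touching nothing.
It also fails if it takes over 61 s, if anything falls off the work surface, if the arm or the gripper's body presses on something with over 40 N, if the wrist force passes 120 N, or if a joint passes its speed limit or range.

### The arm

A 6-joint arm with a two-finger parallel gripper is mounted at the origin on the work surface. World frame = base frame: x ahead of the robot, y to its left, z up, the work surface at z = 0. Lengths are in m, angles in rad, forces in N, time in s.
With the tool pointing down it reaches from about 0.375 to 0.9 m from the base axis. Payload 3.1 kg.
Tool frame: the origin (TCP) lies midway between the tips of the shut fingers; the grasp point (between the pads) lies 19 mm behind it; z points along the fingers, y is the line along which they close (so a half turn about z gives the same grasp; the last joint's range is limited). The gripper opens to 87 mm and grips with 3 to 60 N. Pads are 19 mm wide; open, the fingers measure 117 mm over their backs; the gripper's body (75 mm by 190 mm) begins 51 mm behind the grasp point.
Start: joints at [-1.343, 0.527, 1.433, -0, 1.181, -0.178], TCP at [0.247, -0.574, 0.223] pointing down, gripper open.
Joint ranges: [-3.08, 3.08], [-0.75, 2.2], [0.22, 2.44], [-1.43, 4.57], [0, 2.65], [-2.85, 2.85]. Speed limits (rad/s): [2.79, 2.79, 3.14, 3.14, 3.14, 3.14].

### API

Orientations are given as a unit quaternion [x, y, z, w].
In Python, from rig import robot gives the robot as it stands.
- The arm moves only by the shell command python3 -m jog 'ROWS' [FORCE]. ROWS is a JSON object of lists of equal length, an entry for each row: "dp": the shift along the tool's x, y, z in mm, a list of three; "delta_rot": the turn, a rotation vector about the tool's x, y, z in rad, a list of three; "gripper": the opening, from -1 (shut) to 1 (fully open). A call has 1 to 12 rows; each row is the pose to reach, as a shift and turn from the pose commanded when the call began, along the tool's axes at that moment; what a row does not reach only later rows make up. A row lasts 1/10 s, in which the tool goes at most 50 mm and 8.59 degrees, less where a joint would pass 70% of its speed; a pose out of reach is approached as far as the arm can. A call with a gripper value outside its range is refused whole. The fingers move at their own pace and stop on an object; FORCE is the grip in N (left out, the last holds). Time passes only in rows, so rows that repeat a pose let the fingers close. It gives the time, the measured TCP pose, the force, the opening and the grip force at its end, in the units of the state.
- robot.get_obs(): the state, without advancing time (a new reading comes with each control period).
- robot.camera(name): name is "scene" or "top" or "wrist"; returns the picture (384x512x3 uint8, red, green, blue); there is no depth.
- robot.camera_model(name): a dict with "fx", "fy", "cx", "cy" (pixels), "k1" (the pictures are not rectified: a ray, as slopes to the right and down, at radius r is drawn at 1 + k1 r^2 times it, then the intrinsics apply), "xyz" and "orientation" of the camera in the world; the wrist camera has in their place "T_tool_cam" (4x4, takes a point from camera to tool coordinates, whose origin is the TCP and whose axes are the flange's). Camera axes: x right, y down, z forward; pixel columns grow to the right and rows downward; lengths in m; the calibration is good to about 2 mm. A picture is of the moment at which its call begins: read the wrist's pose just before it. camera_model takes no time and is no camera call.
- robot.hand_in(): hands the job in; it is judged then, once.
Trained networks look in the newest picture that a camera, given by its name, has taken for a name from the list of things; names that differ only in an ending like _2 or _b are one class to them, and where a whole thing is asked for, a point or a joint stands for the part that bears it (a point fixed in the world has none). Each returns a list of dicts, best first, with "score" (0 to 1); they miss things now and then, are a little off and sometimes report something else, mostly with a low value. They report only what shows in the picture. A call takes as long as a camera call.
- robot.search_frame(name, camera): "rect" ([left, top, right, bottom] in pixels, round what is visible of it).
The state is a dict: "time": time; "q": joint angles; "joint_velocities": joint speeds; "joint_torque": joint torques, N m; "position": TCP position; "tool_rot": TCP orientation; "ft_force": force on the tool from outside, world axes, zero at the start; "moment": the same for the moment, N m; "grip_width": finger opening in m; "grip_force": force on a finger pad.
Only numpy, scipy, OpenCV 4.12 (cv2) and the standard library are available. Lean on these libraries where they do the work, as an engineer would, in place of code of your own. Each camera call takes 0.05 s, during which the arm holds its last target. There are 200 camera calls.

## Working session

There is one attempt and no reset: what is moved stays moved. The work goes in short steps, Python scripts to look and compute and a shell command to move; the robot and the scene stay as the last step left them, time stands still between calls to the robot, and variables do not carry over. Pictures are saved under pics/ and viewed, at most 10 in all, crops included, and the job is handed in when it is done.

```bash
ls; mkdir -p pics
cat > h.py <<'E'
import numpy as np, cv2
from scipy.spatial.transform import Rotation as R
from rig import robot
def snap(n,fn=None):
    im=robot.camera(n)
    if fn: cv2.imwrite('pics/'+fn,im[:,:,::-1])
    return im
def cam(n):
    m=robot.camera_model(n)
    if 'xyz' in m:
        o=np.array(m['orientation']); Rm=R.from_quat(o).as_matrix() if o.size==4 else o.reshape(3,3)
        return m,Rm,np.array(m['xyz'])
    s=robot.get_obs(); T=np.array(m['T_tool_cam']); Rt=R.from_quat(s['tool_rot']).as_matrix()
    return m,Rt@T[:3,:3],Rt@T[:3,3]+np.array(s['position'])
def ray(n,u,v,z):
    m,Rm,t=cam(n)
    a=np.array([(u-m['cx'])/m['fx'],(v-m['cy'])/m['fy']]); b=a.copy()
    for _ in range(20): b=a/(1+m['k1']*(b@b))
    d=Rm@np.array([*b,1]); return t+d*(z-t[2])/d[2]
def proj(n,P):
    m,Rm,t=cam(n); c=(np.atleast_2d(P)-t)@Rm; b=c[:,:2]/c[:,2:]
    b=b*(1+m['k1']*(b**2).sum(1,keepdims=True)); return b*[m['fx'],m['fy']]+[m['cx'],m['cy']]
E
python3 - <<'E'
from h import *
a=snap('top'); b=snap('scene')
cv2.imwrite('pics/a.png',np.vstack([a])[:,:,::-1]); cv2.imwrite('pics/b.png',b[:,:,::-1])
for c in('top','scene'):
    m,Rm,t=cam(c); print(c,t.round(3),Rm[:,2].round(2))
    for n in('box','lid','pastry','liner','tray','jar','brush'):
        print(n,[(np.round(d['rect']).astype(int).tolist(),round(d['score'],2)) for d in robot.search_frame(n,c)])
s=robot.get_obs();print(s['position'],s['tool_rot'],s['time'],robot.camera_model('wrist')['T_tool_cam'])
E
```

```text
pics
top [ 0.45  -0.007  0.925] [ 0.18  0.04 -0.98]
box [([256, 199, 442, 286], 0.88), ([208, 113, 246, 155], 0.59)]
lid [([261, 199, 442, 256], 0.83)]
pastry [([153, 197, 183, 228], 0.85)]
liner [([368, 249, 404, 274], 0.76)]
tray [([119, 181, 206, 264], 0.72)]
jar [([206, 111, 241, 155], 0.59)]
brush [([342, 86, 361, 184], 0.96)]
scene [ 1.144 -0.161  0.737] [-0.62  0.2  -0.76]
box [([95, 156, 242, 230], 0.81)]
lid [([98, 157, 238, 224], 0.93), ([303, 176, 326, 201], 0.45)]
pastry [([301, 174, 325, 200], 0.91), ([96, 160, 243, 218], 0.43)]
liner []
tray [([276, 152, 359, 219], 0.95)]
jar [([279, 223, 314, 267], 0.66)]
brush [([169, 249, 194, 336], 0.82)]
[ 0.24734017 -0.57397217  0.2225978 ] [9.79385047e-01 2.02002296e-01 8.37880292e-06 4.62610836e-05] 0.8 [[-1.34721375e-03 -9.70044903e-01 -2.42921947e-01  6.57998720e-02]
 [ 9.99999093e-01 -1.30611381e-03 -3.30243863e-04  7.28166833e-04]
 [ 3.06766669e-06 -2.42922171e-01  9.70045782e-01 -1.62072528e-01]
 [ 0.00000000e+00  0.00000000e+00  0.00000000e+00  1.00000000e+00]]
```

View pics/a.png

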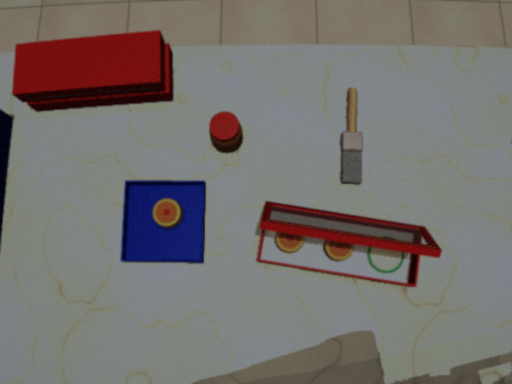

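View pics/b.png

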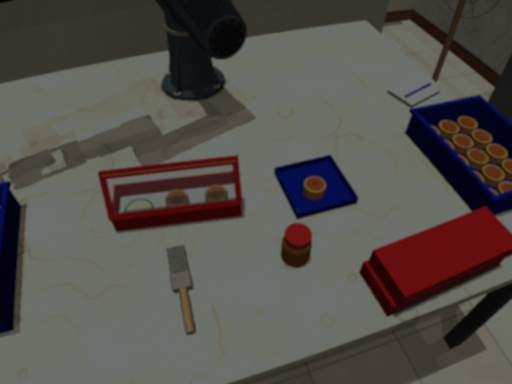

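The top view shows the tray on the left with the pastry at (166,212), the box on the right, and the empty place at its right end, at (386,260). The jar is at (226,130) and the brush at (352,135), both beyond the box. I'll zoom in for corner measurements.

Run:
```python
import cv2,numpy as np
a=cv2.imread('pics/a.png');b=cv2.imread('pics/b.png')
def crop(i,x0,y0,w,h,f):
    c=cv2.resize(i[y0:y0+h,x0:x0+w],None,fx=f,fy=f,interpolation=cv2.INTER_CUBIC)
    c=np.clip(c.astype(float)*1.5,0,255).astype(np.uint8)
    for k in range(0,w,20): cv2.putText(c,str(x0+k),(int(k*f),10),0,.35,(0,0,0),1); cv2.line(c,(int(k*f),12),(int(k*f),18),(0,0,0),1)
    for k in range(0,h,10): cv2.putText(c,str(y0+k),(0,int(k*f)+4),0,.33,(0,0,0),1)
    return c
cv2.imwrite('pics/c.png',np.vstack([crop(a,250,195,200,95,4)[:, :800],crop(b,90,150,200,54,4),]))
cv2.imwrite('pics/d.png',crop(b,85,145,165,95,4.8))
```

```text
(no output)
```

View pics/c.png

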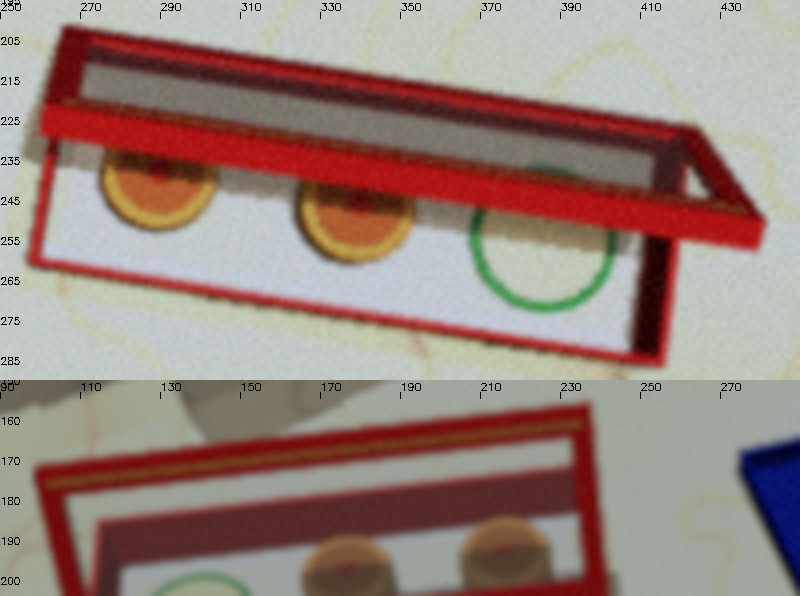

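View pics/d.png

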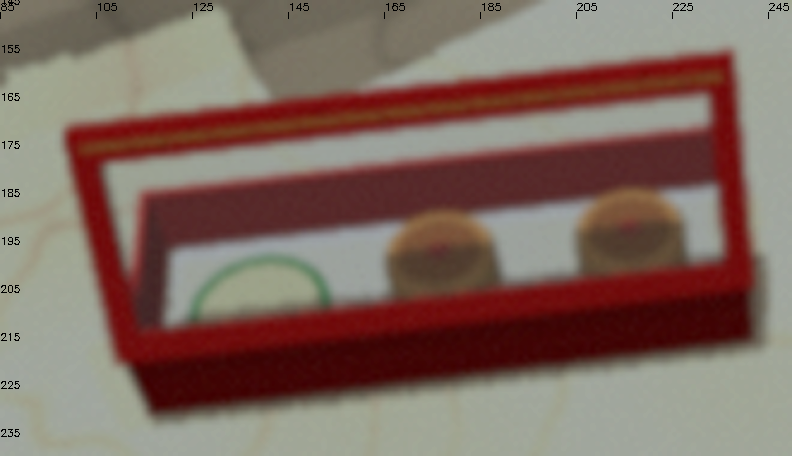

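The crops give clear corners: box front rim at (257,261) and (416,286.5), lid free edge at (261,220) and (442,249), green ring near (386,262). I'll fit the poses from these.

```bash
cat > fit.py <<'E'
from h import *
from scipy.optimize import least_squares as LS
F=[('b',(-54,149,46),'top',(257,260.75)),('b',(-54,-149,46),'top',(416,286.5)),
('l',(-112,151,6),'top',(261.25,220.5)),('l',(-112,-151,6),'top',(442,249.5)),('l',(-112,151,-8),'top',(260.5,228.25)),('l',(-112,-151,-8),'top',(439.5,257.5)),
('l',(0,151,6),'top',(266.5,201.75)),('l',(0,-151,6),'top',(424,226.75)),
('l',(-112,-151,-8),'scene',(98.5,172.1)),('l',(-112,151,-8),'scene',(237.5,155.8)),('l',(0,-151,6),'scene',(110,220)),('l',(0,151,6),'scene',(241.7,204.8)),
('b',(54,-149,0),'scene',(117.7,231.5)),('b',(54,149,0),'scene',(241.7,216.5))]
def pt(k,P,p):
    P=np.array(P)/1000
    if k=='l': P=R.from_euler('y',p[3]).apply(P)+[.054,0,.046]
    return R.from_euler('z',p[2]).apply(P)+[p[0],p[1],0]
def res(p): return np.array([proj(c,pt(k,P,p))[0]-uv for k,P,c,uv in F]).ravel()
s=LS(res,[.45,-.15,0,1.07],loss='soft_l1'); p=s.x
print('box',p.round(4)); print(res(p).reshape(-1,2).round(1).tolist())
print('liner',pt('b',(0,-95,4),p).round(4),'edge',pt('l',(-112,0,6),p).round(4))
def rect(c,x,y,z):
    a=np.linspace(0,6.28,60); ring=np.c_[.028*np.cos(a)+x,.028*np.sin(a)+y,0*a]
    q=proj(c,np.vstack([ring+[0,0,z],ring+[0,0,z+.03]])); return np.r_[q.min(0),q.max(0)]
def pr(q): return np.r_[rect('top',*q,.004)-[153,197,183,228],rect('scene',*q,.004)-[301,174,325,200]]
s=LS(pr,[.45,.15]);print('pastry',s.x.round(4),s.fun.round(1))
t=np.array([ray('top',u,v,.022) for u,v in((124,181),(206,181),(204,263),(121,262))]);print('tray',t.round(3).tolist(),t.mean(0).round(3))
E
python3 fit.py
```

```text
box [ 0.5167 -0.1499 -0.1619  1.1088]
[[-0.0, 0.5], [0.5, 0.7], [-0.1, -0.1], [-0.4, -0.0], [-0.6, 0.0], [-0.0, -0.3], [-0.7, -0.5], [0.8, 0.1], [0.6, -0.3], [0.0, 0.4], [-1.2, 0.9], [0.6, 0.1], [-2.0, 0.0], [-0.1, -0.3]]
liner [ 0.5014 -0.2437  0.004 ] edge [ 0.526  -0.1515  0.1489]
pastry [0.5801 0.1795] [-0.3  1.2  1.   0.7  0.8  1.8  0.8  0.8]
tray [[0.645, 0.271, 0.022], [0.645, 0.107, 0.022], [0.485, 0.107, 0.022], [0.485, 0.269, 0.022]] [0.565 0.189 0.022]
```

```bash
cat >> h.py <<'E'
PSI=-.162
def slant(phi=.5236,psi=PSI):
    z=np.array([np.sin(phi)*np.cos(psi),np.sin(phi)*np.sin(psi),-np.cos(phi)]); x=np.array([-np.cos(phi)*np.cos(psi),-np.cos(phi)*np.sin(psi),-np.sin(phi)])
    return np.c_[x,np.cross(z,x),z]
def go(tcp,Rm=None):
    s=robot.get_obs(); R0=R.from_quat(s['tool_rot']).as_matrix(); Rm=R0 if Rm is None else Rm
    print('dp',((np.array(tcp)-s['position'])@R0*1000).round(1).tolist(),'rot',R.from_matrix(R0.T@Rm).as_rotvec().round(3).tolist())
def grasp2tcp(g,back=0,Rm=None):
    Rm=slant() if Rm is None else Rm
    return np.array(g)+Rm[:,2]*(.019-back)
E
python3 - <<'E'
from h import *
t=grasp2tcp([.580,.1795,.029],.12);print(t)
go(t); go([.40,-.20,.30])
E
```

```text
[0.53016111 0.18764528 0.1164685 ]
dp [561.1, -587.6, 106.1] rot [0.0, 0.0, 0.0]
dp [288.2, -283.0, -77.4] rot [0.0, 0.0, 0.0]
```

```bash
python3 -m jog '{"dp":[[60,-60,-77],[100,-100,-77],[140,-140,-77],[180,-180,-77],[220,-220,-77],[260,-260,-77],[288,-283,-77],[288,-283,-77],[288,-283,-77],[288,-283,-77],[288,-283,-77],[288,-283,-77]],"delta_rot":[[0,0,-1.7],[0,0,-1.7],[0,0,-1.7],[0,0,-1.7],[0,0,-1.7],[0,0,-1.7],[0,0,-1.7],[0,0,-1.7],[0,0,-1.7],[0,0,-1.7],[0,0,-1.7],[0,0,-1.7]],"gripper":[1,1,1,1,1,1,1,1,1,1,1,1]}'
python3 - <<'E'
from h import *
print(robot.get_obs()['q'])
go(grasp2tcp([.580,.1795,.029],.12),slant())
E
```

```text
time: 2.0
position: [0.4, -0.1996, 0.2998]
tool_rot: [0.492, 0.87, -0.0, 0.0]
ft_force: [0.3, 0.9, -0.3]
grip_width: 0.0872
grip_force: 0.0
[-7.13796838e-01  1.84871114e-01  1.75247854e+00 -5.88061433e-05
  1.20358422e+00 -1.25465512e+00]
dp [265.1, 311.0, 183.2] rot [-0.227, -0.489, -0.847]
```

```bash
python3 -m jog '{"dp":[[40,48,0],[80,96,0],[120,144,30],[155,185,60],[180,215,90],[210,250,120],[240,285,150],[265,311,183],[265,311,183],[265,311,183],[265,311,183],[265,311,183]],"delta_rot":[[-0.227,-0.489,-0.847],[-0.227,-0.489,-0.847],[-0.227,-0.489,-0.847],[-0.227,-0.489,-0.847],[-0.227,-0.489,-0.847],[-0.227,-0.489,-0.847],[-0.227,-0.489,-0.847],[-0.227,-0.489,-0.847],[-0.227,-0.489,-0.847],[-0.227,-0.489,-0.847],[-0.227,-0.489,-0.847],[-0.227,-0.489,-0.847]],"gripper":[1,1,1,1,1,1,1,1,1,1,1,1]}'
python3 - <<'E'
from h import *
go(grasp2tcp([.580,.1795,.029],.12),slant())
im=snap('wrist','w1.png'); print(robot.search_frame('pastry','wrist'))
print(proj('wrist',[[.58,.1795,.004],[.58,.1795,.034]]).round(1))
E
```

```text
time: 3.2
position: [0.5327, 0.1891, 0.1151]
tool_rot: [0.079, 0.963, -0.021, 0.257]
ft_force: [0.4, -0.2, 0.5]
grip_width: 0.0873
grip_force: 0.0
dp [1.3, -1.8, -2.3] rot [0.0, -0.001, -0.002]
[{'rect': [222.9, 147.0, 289.4, 213.7], 'score': 0.92}]
[[255.9 169.8]
 [255.9 193. ]]
```

View pics/w1.png

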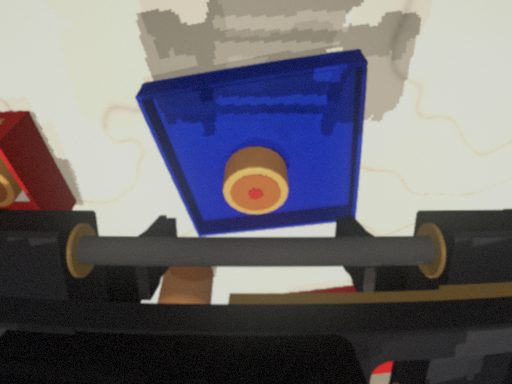

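The red dot at (256,193) matches the prediction exactly. I'll descend along the tool axis and grip.

```bash
python3 -m jog '{"dp":[[1,-2,30],[1,-2,60],[1,-2,85],[1,-2,105],[1,-2,118],[1,-2,118],[1,-2,118],[1,-2,118],[1,-2,118],[1,-2,118],[1,-2,118],[1,-2,118]],"delta_rot":[[0,0,0],[0,0,0],[0,0,0],[0,0,0],[0,0,0],[0,0,0],[0,0,0],[0,0,0],[0,0,0],[0,0,0],[0,0,0],[0,0,0]],"gripper":[1,1,1,1,1,1,-1,-1,-1,-1,-1,-1]}' 11
python3 - <<'E'
from h import *
s=robot.get_obs();print(s['grip_width'],s['grip_force'],s['position'])
go(grasp2tcp([.580,.1795,.029]),slant())
E
```

```text
time: 4.5
position: [0.6003, 0.1816, 0.0276]
tool_rot: [0.082, 0.966, -0.026, 0.242]
ft_force: [-1.0, -1.4, 3.5]
grip_width: 0.0519
grip_force: 10.8
0.05187941233809927 10.756784677505493 [0.60031474 0.18157826 0.02762083]
dp [16.1, -5.3, 8.5] rot [-0.013, -0.031, -0.005]
```

Run:
```python
from h import *
s=robot.get_obs();print(np.round(s['q'],3),s['joint_velocities'].round(3) if hasattr(s['joint_velocities'],'round') else s['joint_velocities'],np.round(s['joint_torque'],1),s['ft_force'],s['moment'])
Rm=R.from_quat(s['tool_rot']).as_matrix();print(np.degrees(np.arccos(-Rm[2,2])),s['position']-Rm[:,2]*.019)
snap('wrist','w2.png')
```

```text
[ 0.205  0.77   1.886 -1.43   0.185  0.19 ] [-0.003  0.    -0.    -0.001 -0.     0.001] [  0.2 -40.8  -6.4  -0.2  -0.    0. ] [-0.95953559 -1.44151899  3.51385089] [-0.09577534  0.16295269 -0.07479219]
28.225218547881084 [0.59149045 0.18327449 0.04436164]
```

View pics/w2.png

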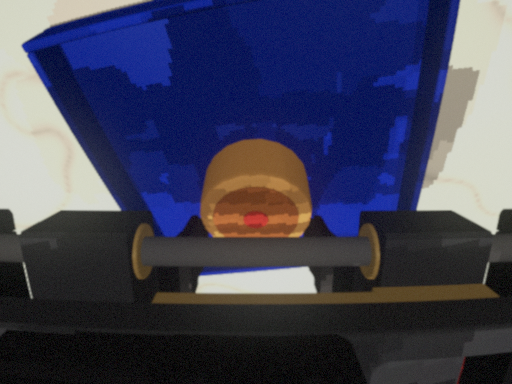

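The pads gripped off-centre: q4 ran into its limit (-1.43) near the wrist singularity. I'll fit the kinematics and pick a better slant azimuth for the pick.

```bash
cat > kin.py <<'E'
from h import *
from scipy.optimize import least_squares as LS
D=[([-1.343,.527,1.433,0,1.181,-.178],[.24734,-.57397,.2226]),([-.7138,.18487,1.75248,0,1.20358,-1.25466],[.4,-.1996,.2998])]
s0=robot.get_obs()
D.append((s0['q'],s0['position']))
def fk(q,k):
    h,a,b,d,o=k
    Ry=lambda t:R.from_euler('y',t); Rz=lambda t:R.from_euler('z',t)
    A=Rz(q[0])*Ry(q[1]); B=A*Ry(q[2]); T=B*Rz(q[3])*Ry(q[4])
    p=np.array([0,0,h])+A.apply([0,0,a])+B.apply([o,0,b])+T.apply([0,0,d]); Tt=T*Rz(q[5])
    return p,Tt
k=LS(lambda k:np.ravel([fk(q,k)[0]-p for q,p in D]),[.3,.4,.4,.25,0],x_scale=.1)
if __name__=='__main__':
    print(k.x.round(4),(k.fun*1000).round(2)); print(fk(s0['q'],k.x)[1].as_matrix().round(3)); print(R.from_quat(s0['tool_rot']).as_matrix().round(3))
K=k.x
LO=np.array([-3.08,-.75,.22,-1.43,0,-2.85]);HI=np.array([3.08,2.2,2.44,4.57,2.65,2.85])
def ik(p,Rm,q0):
    def f(q):
        pp,T=fk(q,K); return np.r_[(pp-p)*10,(Rm.T@(T.as_matrix()@C)-np.eye(3)).ravel()]
    s=LS(f,np.clip(q0,LO+.01,HI-.01),bounds=(LO,HI)); return s.x,np.abs(s.fun).max()
C=fk(s0['q'],K)[1].as_matrix().T@R.from_quat(s0['tool_rot']).as_matrix()
E
cat > try.py <<'E'
from kin import *
print(C.round(2))
for n,g,psis in(('pick',[.58,.1795,.029],(.3,.45,.6,.75)),('place',[.5014,-.2437,.031],(-.162,)),):
  for phi in(.40,.4363,.48,.5236):
    for psi in psis:
      for back in(0,.1):
        Rm=slant(phi,psi); best=min((ik(grasp2tcp(g,back,Rm),Rm,[np.arctan2(g[1],g[0]),.6,1.9,q4,.3,q6]) for q4 in(0,1.2,2.5) for q6 in(-2.,-.5)),key=lambda r:r[1])
        print(n,phi,psi,back,best[0].round(2),round(best[1],4))
E
python3 kin.py; python3 try.py
```

```text
[-0.2119  0.7     0.3103  0.0124  0.0305] [-105.62  -37.37   12.15  -92.05  -67.13   24.28   -2.05  -59.32  -36.43]
[[-0.172 -0.869  0.464]
 [-0.985  0.147 -0.089]
 [ 0.009 -0.473 -0.881]]
[[-0.869  0.172  0.464]
 [ 0.147  0.985 -0.089]
 [-0.473 -0.009 -0.881]]
[[-0. -1. -0.]
 [ 1.  0. -0.]
 [ 0. -0.  1.]]
pick 0.4 0.3 0 [ 0.3   0.74  1.85 -0.    0.15 -1.57] 0.0
pick 0.4 0.3 0.1 [ 0.3   0.59  1.83 -0.    0.32 -1.57] 0.0
pick 0.4 0.45 0 [ 0.3   0.74  1.85  0.36  0.16 -2.07] 0.0
pick 0.4 0.45 0.1 [ 0.29  0.59  1.83  0.19  0.33 -1.9 ] 0.0
pick 0.4 0.6 0 [ 0.3   0.74  1.85  0.61  0.2  -2.45] 0.0
pick 0.4 0.6 0.1 [ 0.28  0.59  1.83  0.36  0.36 -2.2 ] 0.0
pick 0.4 0.75 0 [ 0.3   0.74  1.85  0.75  0.25 -2.72] 0.0
pick 0.4 0.75 0.1 [ 0.27  0.59  1.82  0.47  0.4  -2.45] 0.0
pick 0.4363 0.3 0 [ 0.3   0.74  1.85 -0.    0.11 -1.57] 0.0
pick 0.4363 0.3 0.1 [ 0.3   0.59  1.85 -0.    0.27 -1.57] 0.0
pick 0.4363 0.45 0 [ 0.3   0.74  1.85  0.49  0.13 -2.19] 0.0
pick 0.4363 0.45 0.1 [ 0.29  0.59  1.84  0.24  0.28 -1.95] 0.0
pick 0.4363 0.6 0 [ 0.3   0.74  1.85  0.77  0.18 -2.6 ] 0.0
pick 0.4363 0.6 0.
[... 966 characters left out ...]
5236 0.6 0.1 [ 0.28  0.59  1.87  0.72  0.24 -2.56] 0.0
pick 0.5236 0.75 0 [ 0.3   0.74  1.83  0.9   0.22 -2.85] 0.0651
pick 0.5236 0.75 0.1 [ 0.26  0.59  1.86  0.84  0.32 -2.81] 0.0
place 0.4 -0.162 0 [-0.45  0.71  1.99  1.02  0.12 -2.85] 0.0115
place 0.4 -0.162 0.1 [-0.47  0.55  1.96  0.45  0.27 -2.3 ] 0.0
place 0.4363 -0.162 0 [-0.45  0.71  2.    1.6   0.12  2.85] 0.0152
place 0.4363 -0.162 0.1 [-0.47  0.55  1.97  0.58  0.24 -2.42] 0.0
place 0.48 -0.162 0 [-0.45  0.71  1.99  1.75  0.13  2.7 ] 0.0
place 0.48 -0.162 0.1 [-0.48  0.55  1.99  0.77  0.21 -2.61] 0.0
place 0.5236 -0.162 0 [-0.45  0.71  1.99  2.    0.16  2.46] 0.0
place 0.5236 -0.162 0.1 [-0.48  0.55  2.    1.01  0.18 -2.85] 0.0036
```

```bash
python3 -m jog '{"dp":[[0,0,0],[0,0,0],[0,0,0],[0,0,0],[0,0,-25],[0,0,-50],[0,0,-80],[0,0,-100],[0,0,-100]],"delta_rot":[[0,0,0],[0,0,0],[0,0,0],[0,0,0],[0,0,0],[0,0,0],[0,0,0],[0,0,0],[0,0,0]],"gripper":[1,1,1,1,1,1,1,1,1]}'
```

```text
time: 5.45
position: [0.5537, 0.1913, 0.1175]
tool_rot: [0.082, 0.966, -0.024, 0.244]
ft_force: [0.6, 0.4, 0.6]
grip_width: 0.0868
grip_force: 0.0
```

```bash
sed -i 's/h,a,b,d,o=k/h,a,b,d,o,l=k/; s/B.apply(\[o,0,b\])/B.apply([o,l,b])/; s/\[.3,.4,.4,.25,0\]/[.3,.4,.4,.25,0,.1]/' kin.py
sed -i 's/^s0=.*/s0=dict(q=[.205,.770,1.886,-1.43,.185,.19],position=[.60031,.18158,.02762],tool_rot=[.082,.966,-.026,.242])\ns1=robot.get_obs();D.append((s1["q"],s1["position"]))/' kin.py
sed -i 's/(-.162,)/(-.162,-.3,-.45)/; s/np.arctan2(g\[1\],g\[0\])/np.arctan2(g[1],g[0])-.2/;s/(.3,.45,.6,.75)/(-.1,.1,.3,.5)/; s/q6 in(-2.,-.5)/q6 in(-2.,-.5,1.5)/' try.py
python3 kin.py; python3 try.py | awk '$NF<0.003'
```

```text
[0.2744 0.5885 0.3916 0.3059 0.1144 0.1112] [-0.14 -0.08  0.06  0.05  0.18 -0.04  0.09  0.12  0.09 -0.09 -0.13 -0.11]
[[-0.173 -0.869  0.464]
 [-0.985  0.148 -0.09 ]
 [ 0.009 -0.472 -0.881]]
[[-0.869  0.171  0.464]
 [ 0.146  0.985 -0.09 ]
 [-0.472 -0.011 -0.881]]
pick 0.4 -0.1 0 [ 0.16  0.78  1.88 -0.82  0.14 -0.51] 0.0
pick 0.4 -0.1 0.1 [ 0.19  0.57  1.94 -0.42  0.27 -0.89] 0.0
pick 0.4 0.1 0 [ 0.12  0.78  1.9  -0.11  0.07 -1.44] 0.0
pick 0.4 0.1 0.1 [ 0.12  0.56  1.96 -0.04  0.21 -1.51] 0.0
pick 0.4 0.3 0 [ 0.07  0.77  1.91  0.91  0.11 -2.68] 0.0
pick 0.4 0.3 0.1 [ 0.05  0.56  1.97  0.42  0.24 -2.2 ] 0.0
pick 0.4 0.5 0.1 [-0.01  0.56  1.96  0.65  0.32 -2.67] 0.0
pick 0.4363 -0.1 0 [ 0.17  0.78  1.9  -1.29  0.12 -0.04] 0.0
pick 0.4363 -0.1 0.1 [ 0.19  0.58  1.97 -0.61  0.22 -0.71] 0.0
pick 0.4363 0.1 0 [0.12 0.78 1.92 4.57 0.01 0.16] 0.0004
pick 0.4363 0.1 0.1 [ 0.12  0.57  2.   -0.06  0.14 -1.49] 0.0
pick 0.4363 0.3 0.1 [ 0.05  0.57  2.01  0.64  0.18 -2.43] 0.0
pick 0.48 -0.1 0 [0.18 0.79 1.93 4.39 0.13 0.58] 0.0
pick 0.48 -0.1 0.1 [ 0.21  0.58  2.   -0.98  0.17 -0.33] 0.0
pick 0.4
[... 1152 characters left out ...]
1] 0.0
place 0.48 -0.162 0.1 [-0.87  0.55  2.14  1.34  0.32  2.73] 0.0
place 0.48 -0.3 0 [-0.76  0.78  2.08  2.2   0.26  2.08] 0.0
place 0.48 -0.3 0.1 [-0.82  0.54  2.16  1.54  0.23  2.71] 0.0
place 0.48 -0.45 0 [-0.72  0.78  2.09  2.56  0.22  1.91] 0.0
place 0.48 -0.45 0.1 [-0.75  0.54  2.17  1.82  0.14  2.62] 0.0
place 0.5236 -0.162 0 [-0.82  0.79  2.09  2.07  0.35  2.03] 0.0
place 0.5236 -0.162 0.1 [-0.9   0.56  2.18  1.6   0.34  2.45] 0.0
place 0.5236 -0.3 0 [-0.78  0.79  2.11  2.35  0.33  1.92] 0.0
place 0.5236 -0.3 0.1 [-0.84  0.56  2.21  1.88  0.27  2.34] 0.0
place 0.5236 -0.45 0 [-0.73  0.79  2.11  2.67  0.31  1.78] 0.0
place 0.5236 -0.45 0.1 [-0.76  0.56  2.21  2.28  0.21  2.15] 0.0
```

```bash
cat >> h.py <<'E'
def sl(psi,phi=.48):
    M=slant(phi,psi); return M*[-1,-1,1]
def vert(yaw): return sl(yaw,0.)
E
python3 - <<'E'
from h import *
s=robot.get_obs()
go([.50,.17,.22],vert(1.5))
from kin import ik
q=[.1,.4,1.9,0,.85,.1]
for f in (0,.25,.5,.75,1): 
    M=sl(.5,.48*f); q,e=ik(grasp2tcp([.58,.1795,.029],.12,M),M,q if f else [.1,.4,1.9,0,.85,1.2]); print(q.round(2),round(e,4))
for b in(.08,.04,0): M=sl(.5);q,e=ik(grasp2tcp([.58,.1795,.029],b,M),M,q); print(q.round(2),round(e,4))
E
```

```text
dp [-5.2, -30.9, -113.4] rot [0.358, 0.407, 1.439]
[ 0.12  0.62  1.56 -0.    0.96  1.19] 0.0
[0.08 0.57 1.69 0.07 0.78 1.11] 0.0
[0.04 0.54 1.81 0.19 0.59 0.97] 0.0
[-0.    0.52  1.93  0.44  0.41  0.69] 0.0
[-0.05  0.53  2.05  1.04  0.28  0.05] 0.0
[-0.03  0.62  2.02  1.27  0.25 -0.17] 0.0
[-0.01  0.71  1.99  1.5   0.23 -0.39] 0.0
[ 0.01  0.79  1.95  1.71  0.22 -0.58] 0.0
```

```bash
python3 -m jog '{"dp":[[0,-10,-40],[-2,-20,-80],[-5,-31,-113],[-5,-31,-113],[-5,-31,-113],[-5,-31,-113],[-5,-31,-113],[-5,-31,-113],[-5,-31,-113],[-5,-31,-113],[-5,-31,-113],[-5,-31,-113]],"delta_rot":[[0.358,0.407,1.439],[0.358,0.407,1.439],[0.358,0.407,1.439],[0.358,0.407,1.439],[0.358,0.407,1.439],[0.358,0.407,1.439],[0.358,0.407,1.439],[0.358,0.407,1.439],[0.358,0.407,1.439],[0.358,0.407,1.439],[0.358,0.407,1.439],[0.358,0.407,1.439]],"gripper":[1,1,1,1,1,1,1,1,1,1,1,1]}'
python3 - <<'E'
from h import *
print(np.round(robot.get_obs()['q'],2))
go(grasp2tcp([.580,.1795,.029],.12,sl(.5)),sl(.5))
E
```

```text
time: 6.65
position: [0.5015, 0.1681, 0.2164]
tool_rot: [0.733, 0.681, -0.003, -0.0]
ft_force: [0.7, -0.4, -0.4]
grip_width: 0.0868
grip_force: 0.0
[ 0.11  0.41  1.68 -0.    1.06  0.19]
dp [-7.8, 38.7, 97.7] rot [-0.241, 0.444, 0.977]
```

```bash
python3 -m jog '{"dp":[[0,0,0],[0,5,15],[-2,10,30],[-4,20,45],[-6,30,70],[-8,38.7,98],[-8,38.7,98],[-8,38.7,98],[-8,38.7,98],[-8,38.7,98],[-8,38.7,98],[-8,38.7,98]],"delta_rot":[[-0.241,0.444,0.977],[-0.241,0.444,0.977],[-0.241,0.444,0.977],[-0.241,0.444,0.977],[-0.241,0.444,0.977],[-0.241,0.444,0.977],[-0.241,0.444,0.977],[-0.241,0.444,0.977],[-0.241,0.444,0.977],[-0.241,0.444,0.977],[-0.241,0.444,0.977],[-0.241,0.444,0.977]],"gripper":[1,1,1,1,1,1,1,1,1,1,1,1]}'
cat > look.py <<'E'
from h import *
from scipy.optimize import least_squares as LS
im=snap('wrist'); print(np.round(robot.get_obs()['q'],2))
r=robot.search_frame('pastry','wrist')[:2];print(r)
def rect(x,y,z=.004):
    a=np.linspace(0,6.28,60); ring=np.c_[.028*np.cos(a)+x,.028*np.sin(a)+y,0*a]
    q=proj('wrist',np.vstack([ring+[0,0,z],ring+[0,0,z+.03]])); return np.r_[q.min(0),q.max(0)]
s=LS(lambda p:rect(*p)-r[0]['rect'],[.58,.18]);print(s.x.round(4),s.fun.round(1))
# red dot centroid
x0,y0,x1,y1=map(int,r[0]['rect']); c=im[y0:y1,x0:x1].astype(int); m=(c[:,:,0]>120)&(c[:,:,1]<60)
v,u=np.nonzero(m); print('dot',len(u),ray('wrist',u.mean()+x0,v.mean()+y0,.034).round(4))
E
python3 look.py
```

```text
time: 7.85
position: [0.5391, 0.1586, 0.12]
tool_rot: [0.94, 0.242, 0.231, -0.059]
ft_force: [0.1, -0.8, -0.3]
grip_width: 0.0868
grip_force: 0.0
[-0.05  0.53  2.05  1.04  0.29  0.05]
[{'rect': [221.8, 159.5, 284.7, 223.5], 'score': 0.88}]
[0.579  0.1821] [-1.6 -2.4  1.6  2.3]
dot 85 [0.5808 0.1843 0.034 ]
```

```bash
python3 -c "
from h import *
go(grasp2tcp([.580,.1835,.029],0,sl(.5)),sl(.5))"
```

```text
dp [0.4, -2.0, 121.8] rot [-0.002, -0.002, 0.003]
```

```bash
python3 -m jog '{"dp":[[0,-2,25],[0,-2,50],[0,-2,75],[0,-2,95],[0,-2,110],[0,-2,121],[0,-2,122],[0,-2,122]],"delta_rot":[[0,0,0],[0,0,0],[0,0,0],[0,0,0],[0,0,0],[0,0,0],[0,0,0],[0,0,0]],"gripper":[1,1,1,1,1,1,1,1]}' 11
python3 -c "
from h import *
print(np.round(robot.get_obs()['q'],2))
go(grasp2tcp([.580,.1835,.029],0,sl(.5)),sl(.5))"
```

```text
time: 8.75
position: [0.5867, 0.1876, 0.0113]
tool_rot: [0.941, 0.241, 0.231, -0.06]
ft_force: [-0.2, -0.7, 0.8]
grip_width: 0.0866
grip_force: 0.0
[ 0.02  0.79  1.95  1.72  0.22 -0.59]
dp [1.2, 0.4, -0.4] rot [-0.002, -0.001, 0.002]
```

On target. I'll grip, then lift straight up along world z.

```bash
python3 -m jog '{"dp":[[0,0,0],[0,0,0],[0,0,0],[0,0,0],[0,0,0],[0,0,0],[0,0,0]],"delta_rot":[[0,0,0],[0,0,0],[0,0,0],[0,0,0],[0,0,0],[0,0,0],[0,0,0]],"gripper":[-1,-1,-1,-1,-1,-1,-1]}' 12
python3 - <<'E'
from h import *
from kin import ik
s=robot.get_obs();M=R.from_quat(s['tool_rot']).as_matrix();print(s['grip_width'],s['grip_force'],(M.T@[0,0,1]).round(3), (s['position']-M[:,2]*.019).round(4))
E
```

```text
time: 9.45
position: [0.5868, 0.1876, 0.0116]
tool_rot: [0.941, 0.241, 0.231, -0.06]
ft_force: [-1.2, 0.2, 3.0]
grip_width: 0.0557
grip_force: 12.0
0.05570604875311871 11.999101219698787 [ 0.463 -0.001 -0.886] [0.5791 0.1833 0.0284]
```

```bash
python3 - <<'E'
from h import *
from kin import ik
q=robot.get_obs()['q']
L=np.array([.5014,-.2437,.029])
A=np.array([.5791,.1833,.0284]); A2=A+[0,0,.16]; M=sl(-.162)
B=L-M[:,2]*.12; B2=B.copy(); B2[2]=.19
for n,g,psi in[('up',A2,.5)]+[('mv',A2+(B2-A2)*f,.5-.662*f) for f in(.2,.4,.6,.8,1)]+[('B',B,-.162)]+[('in',L-M[:,2]*b,-.162) for b in(.09,.06,.03,0)]:
    q,e=ik(grasp2tcp(g,0,sl(psi)),sl(psi),q); print(n,g.round(3),q.round(2),round(e,4))
E
python3 -m jog '{"dp":[[7,0,-13],[17,0,-32],[30,0,-57],[42,0,-82],[55,0,-106],[66,0,-126],[74,0,-142],[74,0,-142]],"delta_rot":[[0,0,0],[0,0,0],[0,0,0],[0,0,0],[0,0,0],[0,0,0],[0,0,0],[0,0,0]],"gripper":[-1,-1,-1,-1,-1,-1,-1,-1]}'
```

```text
up [0.579 0.183 0.188] [0.02 0.47 1.88 0.55 0.42 0.63] 0.0
mv [0.553 0.1   0.189] [-0.14  0.42  1.99  0.65  0.38  0.5 ] 0.0
mv [0.526 0.016 0.189] [-0.32  0.39  2.07  0.76  0.36  0.35] 0.0
mv [ 0.5   -0.068  0.189] [-0.52  0.37  2.12  0.83  0.37  0.22] 0.0
mv [ 0.473 -0.151  0.19 ] [-0.71  0.36  2.13  0.85  0.4   0.13] 0.0
mv [ 0.447 -0.235  0.19 ] [-0.89  0.37  2.11  0.84  0.43  0.12] 0.0
B [ 0.447 -0.235  0.135] [-0.89  0.5   2.15  1.23  0.33 -0.31] 0.0
in [ 0.46  -0.237  0.109] [-0.86  0.58  2.14  1.43  0.31 -0.49] 0.0
in [ 0.474 -0.239  0.082] [-0.84  0.65  2.12  1.62  0.29 -0.67] 0.0
in [ 0.488 -0.241  0.056] [-0.82  0.72  2.1   1.78  0.29 -0.82] 0.0
in [ 0.501 -0.244  0.029] [-0.8   0.78  2.07  1.92  0.3  -0.95] 0.0
time: 10.25
position: [0.588, 0.1874, 0.174]
tool_rot: [0.94, 0.242, 0.233, -0.059]
ft_force: [-0.1, -0.8, -0.7]
grip_width: 0.0556
grip_force: 12.0
```

Run:
```python
from h import *
M=sl(-.162);B2=np.array([.5014,-.2437,.029])-M[:,2]*.12; B2[2]=.20
go(grasp2tcp(np.array([.50,.03,.20]),0,sl(.17)),M); go(grasp2tcp(B2,0,M),M)
```

```text
dp [-123.7, 98.4, -75.5] rot [-0.307, -0.006, 0.589]
dp [-279.2, 307.3, -157.2] rot [-0.307, -0.006, 0.589]
```

```bash
python3 -m jog '{"dp":[[-20,16,-13],[-48,38,-30],[-80,64,-48],[-112,90,-68],[-135,114,-81],[-158,144,-93],[-182,176,-106],[-206,208,-118],[-230,241,-131],[-252,270,-143],[-269,293,-152],[-279,307,-157]],"delta_rot":[[-0.03,0,0.05],[-0.06,0,0.11],[-0.09,-0.001,0.17],[-0.12,-0.002,0.23],[-0.15,-0.003,0.29],[-0.18,-0.003,0.35],[-0.21,-0.004,0.41],[-0.24,-0.005,0.46],[-0.27,-0.005,0.52],[-0.29,-0.006,0.56],[-0.307,-0.006,0.589],[-0.307,-0.006,0.589]],"gripper":[-1,-1,-1,-1,-1,-1,-1,-1,-1,-1,-1,-1]}'
python3 - <<'E'
from h import *
M=sl(-.162);L=np.array([.5014,-.2437,.029]);print(np.round(robot.get_obs()['q'],2))
snap('wrist','w3.png');print(robot.search_frame('liner','wrist'),proj('wrist',L-[0,0,.025]))
c=proj('wrist',[[*(L[:2]+.036*np.array([np.cos(a),np.sin(a)])),.005] for a in np.linspace(0,6.28,40)]);print(c.min(0),c.max(0))
snap('top');print(robot.search_frame('liner','top'))
c=proj('top',[[*(L[:2]+.036*np.array([np.cos(a),np.sin(a)])),.005] for a in np.linspace(0,6.28,40)]);print(c.min(0),c.max(0))
for b in(.12,.06,0): go(grasp2tcp(L,b,M),M)
E
```

```text
time: 11.45
position: [0.4531, -0.2378, 0.1799]
tool_rot: [0.969, -0.08, 0.234, 0.019]
ft_force: [-0.7, 0.1, -1.0]
grip_width: 0.0557
grip_force: 12.0
[-0.89  0.35  2.1   0.78  0.45  0.17]
[{'rect': [222.8, 173.2, 281.5, 196.7], 'score': 0.74}] [[252.25968194 205.48765692]]
[220.16478562 174.39156232] [284.34900719 237.54105298]
[{'rect': [367.1, 247.0, 403.0, 273.3], 'score': 0.67}, {'rect': [324.1, 241.1, 353.3, 261.9], 'score': 0.27}]
[367.4235814  236.39166646] [404.11035889 273.50949619]
dp [-25.9, 1.0, 55.6] rot [-0.002, 0.007, -0.001]
dp [-25.5, 1.1, 115.6] rot [-0.002, 0.007, -0.001]
dp [-25.0, 1.2, 175.6] rot [-0.002, 0.007, -0.001]
```

View pics/w3.png

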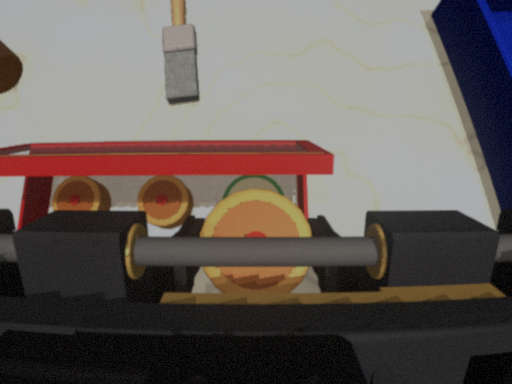

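The ring spans (222–282, 173+), as predicted, and the pastry is held flat and centred. I'll go in along the slant to 12 mm above the floor.

Run:
```python
from h import *
M=sl(-.162);L=np.array([.5010,-.2437,.041])
go(grasp2tcp(L,0,M),M)
```

```text
dp [-19.9, 1.2, 164.8] rot [-0.002, 0.007, -0.001]
```

```bash
python3 -m jog '{"dp":[[-15,1,15],[-25,1,40],[-25,1,65],[-24,1,88],[-23,1,108],[-22,1,126],[-21,1,142],[-20,1,154],[-20,1,162],[-20,1,165],[-20,1,165]],"delta_rot":[[0,0,0],[0,0.007,0],[0,0.007,0],[0,0.007,0],[0,0.007,0],[0,0.007,0],[0,0.007,0],[0,0.007,0],[0,0.007,0],[0,0.007,0],[0,0.007,0]],"gripper":[-1,-1,-1,-1,-1,-1,-1,-1,-1,-1,-1]}'
python3 - <<'E'
from h import *
s=robot.get_obs();M=R.from_quat(s['tool_rot']).as_matrix();print(s['position']-M[:,2]*.019,(M.T@[0,0,1]).round(3),np.round(s['q'],2))
M=sl(-.162);L=np.array([.5010,-.2437,.0288])
go(grasp2tcp(L,0,M),M)
E
```

```text
time: 12.75
position: [0.5105, -0.2446, 0.0246]
tool_rot: [0.968, -0.078, 0.237, 0.019]
ft_force: [-0.5, 0.5, -0.5]
grip_width: 0.056
grip_force: 12.0
[ 0.50184982 -0.24322747  0.04145028] [ 0.462 -0.    -0.887] [-0.8   0.75  2.07  1.82  0.29 -0.84]
dp [-6.5, 0.6, 10.9] rot [-0.001, -0.0, 0.001]
```

```bash
python3 -m jog '{"dp":[[-2,0.5,3],[-4,0.5,6],[-5.5,0.5,9],[-6.5,0.5,10.9],[-6.5,0.5,10.9],[-6.5,0.5,10.9]],"delta_rot":[[0,0,0],[0,0,0],[0,0,0],[0,0,0],[0,0,0],[0,0,0]],"gripper":[-1,-1,-1,-1,-1,-1]}'
python3 - <<'E'
from h import *
s=robot.get_obs();M=R.from_quat(s['tool_rot']).as_matrix();print(s['position']-M[:,2]*.019)
E
```

```text
time: 13.35
position: [0.5099, -0.2465, 0.0126]
tool_rot: [0.968, -0.078, 0.238, 0.02]
ft_force: [-0.1, -0.2, -0.2]
grip_width: 0.0554
grip_force: 12.0
[ 0.50123417 -0.24504356  0.02946882]
```

```bash
python3 -m jog '{"dp":[[-0.5,-1,0.9],[-0.5,-1,0.9],[-0.5,-1,0.9]],"delta_rot":[[0,0,0],[0,0,0],[0,0,0]],"gripper":[-1,-1,-1]}'
python3 - <<'E'
from h import *
s=robot.get_obs();M=R.from_quat(s['tool_rot']).as_matrix();print(s['position']-M[:,2]*.019)
E
```

```text
time: 13.65
position: [0.5102, -0.2456, 0.0116]
tool_rot: [0.968, -0.078, 0.238, 0.02]
ft_force: [0.3, 0.4, 0.3]
grip_width: 0.0555
grip_force: 12.0
[ 0.50149204 -0.24415801  0.02846234]
```

```bash
python3 -m jog '{"dp":[[0,0,0],[0,0,0],[0,0,0],[0,0,0],[0,0,0],[0,0,-5],[0,0,-15],[0,0,-35],[0,0,-60],[0,0,-90],[0,0,-125],[0,0,-150]],"delta_rot":[[0,0,0],[0,0,0],[0,0,0],[0,0,0],[0,0,0],[0,0,0],[0,0,0],[0,0,0],[0,0,0],[0,0,0],[0,0,0],[0,0,0]],"gripper":[0.45,0.45,0.45,0.45,0.45,0.45,0.45,0.45,0.45,0.45,0.45,0.45]}'
python3 - <<'E'
from h import *
print(np.round(robot.get_obs()['q'],2))
snap('wrist','w4.png'); a=snap('top')
for r in robot.search_frame('pastry','top'): print(r)
L=[.5014,-.2437]
c=np.vstack([proj('top',[[L[0]+.028*np.cos(a),L[1]+.028*np.sin(a),z] for a in np.linspace(0,6.28,40)]) for z in(.004,.034)]);print(c.min(0),c.max(0))
go([.46,-.14,.27],vert(-.162))
E
```

```text
time: 14.85
position: [0.4403, -0.2337, 0.1458]
tool_rot: [0.968, -0.078, 0.237, 0.02]
ft_force: [1.0, -0.0, 1.0]
grip_width: 0.0632
grip_force: 0.0
[-0.92  0.42  2.17  1.06  0.37 -0.16]
{'rect': [372.8, 247.7, 403.3, 268.7], 'score': 0.6}
{'rect': [259.1, 199.1, 440.4, 285.8], 'score': 0.42}
[371.39808809 239.15022458] [404.37470216 269.36730539]
dp [60.6, -96.1, -108.6] rot [0.003, -0.484, 0.0]
```

View pics/w4.png

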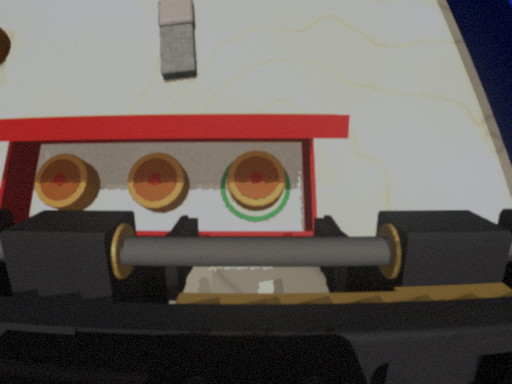

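```bash
cat > lid.py <<'E'
from h import *
Rb=R.from_euler('z',-.162)
def W(x,z,y=0): return Rb.apply([x/1000,y/1000,z/1000])+[.5167,-.1499,0]
def arc(th,r=95,g=0): return W(54-r*np.cos(th)+6*np.sin(th)+9.5+g*np.sin(th),46+r*np.sin(th)+6*np.cos(th)+g*np.cos(th))
E
python3 - <<'E'
from lid import *
from kin import ik
print(proj('wrist',[.5014,-.2437,.034]))
V=vert(-.162)
go(W(-40,270),V); go(W(45,260),V); 
q=robot.get_obs()['q']
for p in[W(-40,270),W(45,260),W(45,190),arc(1.11,95,5),arc(.5),arc(0)]: q,e=ik(p,V,q);print(p.round(3),q.round(2),round(e,4))
E
```

```text
[[253.59040229 181.06002011]]
dp [76.1, -95.5, -100.5] rot [0.003, -0.484, 0.0]
dp [146.7, -95.5, -52.1] rot [0.003, -0.484, 0.0]
[ 0.477 -0.143  0.27 ] [-0.52  0.3   1.68 -0.    1.16  1.22] 0.0
[ 0.561 -0.157  0.26 ] [-0.46  0.43  1.5  -0.    1.22  1.27] 0.0
[ 0.561 -0.157  0.19 ] [-0.46  0.51  1.57 -0.    1.06  1.27] 0.0
[ 0.547 -0.155  0.136] [-0.47  0.57  1.66 -0.    0.92  1.26] 0.0
[ 0.5   -0.147  0.097] [-0.5   0.58  1.8  -0.    0.76  1.23] 0.0
[ 0.486 -0.145  0.052] [-0.51  0.65  1.86 -0.    0.63  1.22] 0.0
```

```bash
python3 -m jog '{"dp":[[18,0,-35],[36,-10,-70],[55,-40,-100],[76,-70,-105],[76,-95.5,-100.5],[90,-95.5,-92],[110,-95.5,-78],[130,-95.5,-64],[147,-95.5,-52],[147,-95.5,-52],[147,-95.5,-52]],"delta_rot":[[0,0,0],[0,-0.1,0],[0.001,-0.25,0],[0.003,-0.40,0],[0.003,-0.484,0],[0.003,-0.484,0],[0.003,-0.484,0],[0.003,-0.484,0],[0.003,-0.484,0],[0.003,-0.484,0],[0.003,-0.484,0]],"gripper":[-1,-1,-1,-1,-1,-1,-1,-1,-1,-1,-1]}'
python3 - <<'E'
from lid import *
V=vert(-.162);print(np.round(robot.get_obs()['q'],2))
go(W(45,170),V)
for th in(1.11,1.0,.85,.7,.55,.4,.25,.12,0): go(arc(th),V)
E
```

```text
time: 16.1
position: [0.5612, -0.1561, 0.2566]
tool_rot: [0.997, -0.08, -0.003, -0.003]
ft_force: [0.0, 0.6, -0.7]
grip_width: 0.0004
grip_force: 0.0
[-0.46  0.44  1.5   0.    1.22  1.27]
dp [0.6, 1.5, 86.6] rot [-0.005, 0.006, 0.002]
dp [-17.6, 1.6, 123.0] rot [-0.005, 0.006, 0.002]
dp [-27.0, 1.6, 127.6] rot [-0.005, 0.006, 0.002]
dp [-38.8, 1.6, 135.5] rot [-0.005, 0.006, 0.002]
dp [-49.4, 1.6, 145.1] rot [-0.005, 0.006, 0.002]
dp [-58.4, 1.7, 156.2] rot [-0.005, 0.006, 0.002]
dp [-65.6, 1.7, 168.5] rot [-0.005, 0.006, 0.002]
dp [-70.9, 1.8, 181.7] rot [-0.005, 0.006, 0.002]
dp [-73.9, 1.8, 193.7] rot [-0.005, 0.006, 0.002]
dp [-75.2, 1.9, 205.1] rot [-0.005, 0.006, 0.002]
```

```bash
python3 -m jog '{"dp":[[0,1,40],[0,1,75],[0,1,100],[0,1,115],[-8,1,120],[-17.5,1,123],[-23,1,125],[-27,1,127.5],[-33,1,131.5],[-39,1,135.5],[-44,1,140],[-49,1,145]],"delta_rot":[[0,0,0],[0,0,0],[0,0,0],[0,0,0],[0,0,0],[0,0,0],[0,0,0],[0,0,0],[0,0,0],[0,0,0],[0,0,0],[0,0,0]],"gripper":[-1,-1,-1,-1,-1,-1,-1,-1,-1,-1,-1,-1]}'
python3 - <<'E'
from lid import *
V=vert(-.162)
for th in(.55,.4,.25,.12,.05,0): go(arc(th),V)
snap('scene');print(robot.search_frame('lid','scene')[:1])
E
```

```text
time: 17.3
position: [0.5123, -0.1498, 0.1135]
tool_rot: [0.997, -0.08, -0.001, -0.001]
ft_force: [-0.9, -0.5, 1.9]
grip_width: 0.0004
grip_force: 0.7
dp [-10.0, -0.6, 12.7] rot [-0.002, 0.002, 0.001]
dp [-17.3, -0.6, 25.0] rot [-0.002, 0.002, 0.001]
dp [-22.7, -0.6, 38.2] rot [-0.002, 0.002, 0.001]
dp [-25.7, -0.5, 50.2] rot [-0.002, 0.002, 0.001]
dp [-26.6, -0.5, 56.8] rot [-0.002, 0.002, 0.001]
dp [-27.0, -0.5, 61.5] rot [-0.002, 0.002, 0.001]
[{'rect': [102.7, 154.7, 241.4, 224.1], 'score': 0.6}]
```

Contact at about 2 N, so the lid is following. I'll continue down the arc.

```bash
python3 -m jog '{"dp":[[-5,0,6],[-10,0,12.5],[-14,0,19],[-17,0,25],[-20,0,31.5],[-22.5,0,38],[-24.5,0,44],[-26,0,50],[-26.5,0,55],[-27,0,58],[-27,0,59],[-27,0,59]],"delta_rot":[[0,0,0],[0,0,0],[0,0,0],[0,0,0],[0,0,0],[0,0,0],[0,0,0],[0,0,0],[0,0,0],[0,0,0],[0,0,0],[0,0,0]],"gripper":[-1,-1,-1,-1,-1,-1,-1,-1,-1,-1,-1,-1]}'
python3 -c "
from lid import *
go(arc(0),vert(-.162))"
```

```text
time: 18.6
position: [0.4857, -0.1451, 0.0545]
tool_rot: [0.997, -0.081, -0.002, -0.002]
ft_force: [-0.8, -0.1, -0.2]
grip_width: 0.0003
grip_force: 0.0
dp [-0.1, -0.2, 2.5] rot [-0.003, 0.003, 0.001]
```

```bash
python3 -m jog '{"dp":[[0,0,1],[0,0,2],[0,0,3],[0,0,3]],"delta_rot":[[0,0,0],[0,0,0],[0,0,0],[0,0,0]],"gripper":[-1,-1,-1,-1]}'
```

```text
time: 19.0
position: [0.4857, -0.1451, 0.0523]
tool_rot: [0.997, -0.08, -0.001, -0.001]
ft_force: [-2.4, 1.0, 6.3]
grip_width: 0.0001
grip_force: 3.2
```

```bash
python3 -m jog '{"dp":[[0,0,1],[0,0,1.5],[0,0,2],[0,0,2],[0,0,2]],"delta_rot":[[0,0,0],[0,0,0],[0,0,0],[0,0,0],[0,0,0]],"gripper":[-1,-1,-1,-1,-1]}'
```

```text
time: 19.5
position: [0.4858, -0.1451, 0.0521]
tool_rot: [0.997, -0.08, -0.001, -0.001]
ft_force: [-4.1, 1.6, 20.9]
grip_width: 0.0006
grip_force: 10.6
```

At the stop: 21 N with no further travel. I'll retreat and check.

```bash
python3 -m jog '{"dp":[[0,0,-5],[0,0,-30],[0,0,-70],[-20,0,-110],[-50,0,-150],[-80,0,-170],[-80,0,-170]],"delta_rot":[[0,0,0],[0,0,0],[0,0,0],[0,0,0],[0,0,0],[0,0,0],[0,0,0]],"gripper":[-1,-1,-1,-1,-1,-1,-1]}'
python3 - <<'E'
from h import *
a=snap('scene');t=snap('top')
f=lambda i,x,y,w,h:cv2.resize(np.clip(i[y:y+h,x:x+w,::-1]*1.5,0,255).astype(np.uint8),(800,h*800//w))
cv2.imwrite('pics/e.png',np.vstack([f(t,250,195,200,70),f(a,85,150,165,60)]))
E
```

```text
time: 20.2
position: [0.4052, -0.132, 0.2222]
tool_rot: [0.997, -0.081, -0.0, -0.001]
ft_force: [0.6, -0.3, -0.0]
grip_width: 0.0006
grip_force: 0.0
```

View pics/e.png

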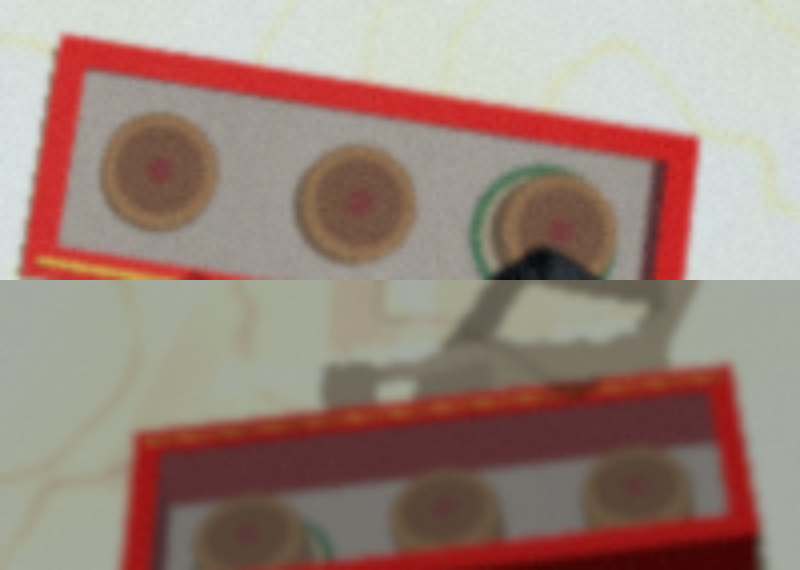

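The lid is level and shut. The pastry lies flat in line with the packed ones (dot spacing 200 and 202 px in the enlarged crop), and those have not moved.

```bash
python3 -c "
from rig import robot
print(robot.hand_in())"
```

```text
the job is handed in; nothing more can be done
None
```

The pastry is flat in the box's empty place, about 3 mm off centre by the camera, the lid was pressed down to its stop (21 N), and the job was handed in at about 20 s; a first off-centre grip nudged the pastry about 4 mm in the tray before I regripped it at 12 N.

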